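Slide the terminal-box cover onto its pins and latch it

ROBOT

A 7-joint arm with a two-finger parallel gripper is mounted at the origin on the work surface. World frame = base frame: x ahead of the robot, y to its left, z up, the work surface at z = 0. Lengths are in m, angles in rad, forces in N, time in s.
With the tool pointing down it reaches from about 0.425 to 0.925 m from the base axis. Payload 6.8 kg.
Tool frame: the origin (TCP) lies between the finger pads; the fingertips stand 17 mm ahead of it and the grasp point (between the pads) lies 2 mm behind it; z points along the fingers, y is the direction in which the jaws open and shut (so a half turn about z gives the same grasp; the last joint's range is limited). The gripper opens to 85 mm and grips with 20 to 120 N. Pads are 22 mm wide; open, the fingers measure 114 mm over their backs; the gripper's body (76 mm by 85 mm) begins 54 mm behind the grasp point. The pads swing forward as they close: fully open they stand 13 mm farther back than shut.
Start: joints at [1.102, 0.477, 0.022, 1.555, -0.011, 1.109, -0.083], TCP at [0.238, -0.632, 0.248] pointing down, gripper open.
Joint ranges: [-2.96, 2.96], [-0.34, 2.1], [-1.41, 1.46], [0.24, 2.44], [-1.37, 4.51], [0.17, 1.92], [-2.96, 2.96]. Speed limits (rad/s): [2.39, 2.39, 3.14, 3.14, 3.14, 3.14, 3.14].

INTERFACE

Orientations are given as a unit quaternion [w, x, y, z].
In Python, from station import bot gives the robot as it stands. The module is installed in compiled form; this text tells all that it offers.
- The arm moves only by the tool carry_out, never from a script. Its argument "moves" is a list of rows, each a list of 3 entries, a list of its own where there are three numbers: the turn, a rotation vector about the tool's x, y, z in degrees, then the shift along the tool's x, y, z in cm, then the finger opening in cm, from 0 to 8.54. A call has 1 to 5 rows; each row is the pose to reach, as a shift and turn from the pose commanded when the call began, along the tool's axes at that moment; what a row does not reach only later rows make up. A row lasts 1/8 s, in which the tool goes at most 62.5 mm and 10.7 degrees, less where a joint would pass 70% of its speed; a pose out of reach is approached as far as the arm can. A call with a gripper value outside its range is refused whole. The fingers move at their own pace and stop on an object; "newtons" is the grip in N (left out, the last holds). Time passes only in rows, so rows that repeat a pose let the fingers close. It gives the time, the measured TCP pose, the force and the opening at its end, in the units of the state.
- bot.get_obs(): the state, without advancing time (a new reading comes with each control period).
- bot.read_camera(name): name is "scene" or "side" or "wrist"; returns the picture (384x512x3 uint8, red, green, blue); there is no depth.
- bot.camera_info(name): a dict with "vertical_fov" (degrees; the focal length in pixels is half the picture's height over the tangent of half this angle, whatever the lens; pixels are square), "cx", "cy" (the principal point, pixels), "position" and "attitude" of the camera in the world. Camera axes: x right, y up, looking along -z (the intrinsics and any distortion apply to the point x, -y, -z); pixel columns grow to the right and rows downward; lengths in m; the calibration is good to about 2 mm. The wrist camera is an equidistant fisheye: a pixel r from the principal point sees the ray r / f radians off the axis. A picture is of the moment at which its call begins: read the wrist's pose just before it. camera_info takes no time and is no camera call; for the wrist camera it gives the pose at the moment of the call.
- bot.hand_in(): hands the job in, once; it reports no verdict.
Trained networks look in the newest picture that a camera, given by its name, has taken for a name from the list of things; names that differ only in an ending like _2 or _b are one class to them, and where a whole thing is asked for, a point or a joint stands for the part that bears it (a point fixed in the world has none). Each returns a list of dicts, best first, with "score" (0 to 1); they miss things now and then, are a little off and sometimes report something else, mostly with a low value. They report only what shows in the picture. A call takes as long as a camera call.
- bot.silhouettes(label, camera): "region" (384x512 bool, what is visible of it) and "location" ([column, row] in pixels, amid what is visible of it).
The state is a dict: "t": time; "q": joint angles; "joint_vel": joint speeds; "joint_torque": joint torques, N m; "eef_pos": TCP position; "tool_rot": TCP orientation; "contact_force": force on the tool from outside, world axes, zero at the start; "torque": the same for the moment, N m; "gripper_width": opening from 0.0 (shut) to 1.0 (fully open).
Only numpy, scipy, OpenCV 4.12 (cv2) and the standard library are available. Lean on these libraries where they do the work, as an engineer would, in place of code of your own. Each camera call takes 0.05 s, during which the arm holds its last target. There are 200 camera calls.

TASK

Close the grey terminal box: swing the red lever fully open to clear the way, slide the blue cover along the box top until its slots are fully home on the two headed pins, then swing the lever fully shut so that its nose latches the cover. Leave the bottle, goblet, bowl and pliers standing or lying where they are.

Things in the scene. Friction and masses are not known exactly. Their poses are not given: they have to be found in the camera images.
- box: Grey terminal box fixed on the bench, lying on its back. Origin on the bench, z up; the cover slides home along +x. Spans x -165..145, y -75..115 mm; flat top deck at z = 60, with an open compartment at x 18..85, y -40..40. Two steel pins on the deck at x = 100, y = -35 and 35: 10 mm diameter, heads of 20 mm diameter 15 to 19 mm above the deck; the cover slides in under the heads.
- cover: Loose flat blue plate, 110 x 110 x 12 mm, 0.35 kg, flat on the deck short of the pins; no handle, too wide to grip. Origin: centre of underside, z up. In its +x edge two slots at y = -35 and 35, 16 mm wide, rounded mouths, ends at x = 28 (a pin's centre is at x = 33 when home). In its +y edge a latch notch 15 mm deep, x -33..13, for the lever's nose. -x edge straight.
- home (a point): Point on the box deck, at x = 67, y = 0, z = 60 mm of the box, where the cover's origin lies when the cover is fully home (cover axes along the box axes).
- lever (a joint): Red cam lever on the deck, vertical pivot at x = 70, y = 90 mm of the box. 0 = shut: handle along the box's -x, steel nose (45 mm long, 14 wide, 2 to 12 mm above deck) to -y across the cover's path. Grows to 1.57 rad = open, turning clockwise from above: handle to +y, nose to -x beside the cover's path. Stays where left; about 2 N at the knob.
- lever_knob (a point): Top centre of the red round knob (22 mm diameter, 18 to 55 mm above the deck) at the handle's end, 75 mm from the pivot axis. The handle bar is 14 mm wide, 18 to 30 mm above the deck.
- bottle: Dark green bottle, 72 mm diameter, 250 mm tall, standing on the bench; origin at the centre of its underside. Leave alone.
- goblet: White and blue ceramic goblet, 80 mm diameter, 140 mm tall, standing on the bench; origin at the centre of its underside. Leave alone.
- bowl: Dark steel bowl, 104 mm diameter, 45 mm tall, on the bench; origin at the centre of its underside. Leave alone.
- pliers: Pliers with yellow handles, 155 mm long along x (x -98 to +57), 50 mm wide, 14 mm high, lying on the bench; origin under the pivot. Leave alone.

How it is judged:
On the way, in this order (a step that is already met when the one before it is completed fails the run):
1. the lever is swung open (value of joint lever above 1.2 rad), for 0.2 s.
2. the cover is fully home on both pins, flat on the box (x of cover in the frame of home between -0.005 and 0.005 m and y of cover in the frame of home between -0.006 and 0.006 m and z of cover in the frame of home between -0.004 and 0.004 m and angle between the x axis of cover and the x axis of box, either way round below 0.06 rad and angle between cover's own z axis and vertical below 0.06 rad), for 0.2 s.
At the end, for the whole second after the job is handed in: The cover lies flat on the box, fully home on the pins (origin within 5 mm along x, 6 mm along y and 4 mm in height of the home point, turned less than 0.06 rad), at rest; the lever is shut to less than 0.12 rad and still; bottle, goblet, bowl and pliers are within 20 mm of where they began (all of step 2 and value of joint lever below 0.12 rad and linear speed of cover below 0.01 m/s and velocity of joint lever below 0.05 rad/s and distance of each of bottle, goblet, bowl, pliers from where it was at the start of the episode below 0.02 m); the robot touches nothing.
It fails at once if the bottle is pushed by more than 25 mm or tipped (distance of bottle from where it was at the start of the episode above 0.025 m or angle between bottle's own z axis and vertical above 0.3 rad).
It fails at once if the goblet is pushed by more than 25 mm or tipped (distance of goblet from where it was at the start of the episode above 0.025 m or angle between goblet's own z axis and vertical above 0.3 rad).
It fails at once if the bowl is pushed by more than 25 mm or tipped (distance of bowl from where it was at the start of the episode above 0.025 m or angle between bowl's own z axis and vertical above 0.3 rad).
It fails at once if the pliers is pushed by more than 25 mm or tipped (distance of pliers from where it was at the start of the episode above 0.025 m or angle between pliers's own z axis and vertical above 0.3 rad).
It also fails if it takes over 72 s, if anything falls off the work surface, if the arm or the gripper's body presses on something with over 40 N, if the wrist force passes 120 N, or if a joint passes its speed limit or range.

## Working session

There is one attempt and no reset: what is moved stays moved. The work goes in short steps, Python scripts to look and compute and a tool call to move; the robot and the scene stay as the last step left them, time stands still between calls to the robot, and variables do not carry over. Pictures are saved under pics/ and viewed, about 8 in all and at most 12, crops included, and the job is handed in when it is done.

Besides the shell and the picture viewer there is one more tool, called after "Request:" as name(argument=value, ...), one argument or row to a line, values as JSON. carry_out: Moves the arm, as the interface text tells. Its arguments: {"type":"object","properties":{"moves":{"type":"array"},"newtons":{"type":"number"}},"required":["moves"]}

```bash
mkdir -p pics; cat > h.py <<'E'
import numpy as np, cv2
from station import bot
from scipy.spatial.transform import Rotation as R
def rot(a):
    a=np.array(a,float)
    return a if a.shape==(3,3) else R.from_quat(a[[1,2,3,0]]).as_matrix()
def snap(c):
    i=bot.camera_info(c); im=bot.read_camera(c); return im,i
def ray(i,uv,wrist=False):
    f=192/np.tan(np.radians(i['vertical_fov']/2)); d=(np.array(uv,float)-[i['cx'],i['cy']])/f
    if wrist:
        r=np.hypot(*d); v=np.array([*(d*np.sinc(r/np.pi)),np.cos(r)])
    else: v=np.array([*d,1.])
    v=v*[1,-1,-1]; return np.array(i['position']),rot(i['attitude'])@v
def atz(i,uv,z,wrist=False):
    p,v=ray(i,uv,wrist); return p+v*(z-p[2])/v[2]
def proj(i,P,wrist=False):
    f=192/np.tan(np.radians(i['vertical_fov']/2)); c=(np.atleast_2d(P)-i['position'])@rot(i['attitude'])*[1,-1,-1]
    if wrist:
        th=np.arctan2(np.hypot(c[:,0],c[:,1]),c[:,2]); n=np.hypot(c[:,0],c[:,1])+1e-12
        return c[:,:2]/n[:,None]*th[:,None]*f+[i['cx'],i['cy']]
    return c[:,:2]/c[:,2:]*f+[i['cx'],i['cy']]
E
python3 - <<'E'
from h import *
o=bot.get_obs(); print({k:np.round(v,3) for k,v in o.items()})
ims=[]
for c in ['scene','side','wrist']:
    im,i=snap(c); ims.append(im); print(c,i)
    for l in ['box','cover','lever','lever_knob','bottle','goblet','bowl','pliers']:
        s=bot.silhouettes(l,c)
        print(l,[(round(x['score'],2),np.round(x['location']).tolist(),int(x['region'].sum())) for x in s[:2]])
for c,im in zip(['scene','side','wrist'],ims): cv2.imwrite(f'pics/a_{c}.png',im[:,:,::-1])
E
```

```text
{'t': np.float64(0.0), 'q': array([ 1.102,  0.478,  0.022,  1.556, -0.012,  1.109, -0.083]), 'joint_vel': array([ 0.002,  0.002,  0.001,  0.   , -0.001,  0.001,  0.   ]), 'joint_torque': array([ 1.0000e-03, -5.9644e+01,  1.6080e+00, -2.8120e+01,  1.2000e-02,
        9.0000e-03,  0.0000e+00]), 'eef_pos': array([ 0.238, -0.631,  0.247]), 'tool_rot': array([-0.001,  0.984,  0.179, -0.   ]), 'contact_force': array([ 0.396, -0.707,  0.42 ]), 'torque': array([-0.023,  0.024,  0.041]), 'gripper_width': np.float64(0.998)}
scene {'vertical_fov': 46.43646470919272, 'cx': 261.5798025996482, 'cy': 196.98385177224642, 'position': array([1.51278677, 0.15244119, 0.85508325]), 'attitude': array([0.58317178, 0.28273338, 0.32895255, 0.68684986])}
box [(0.94, [280.0, 213.0], 5647), (0.71, [272.0, 208.0], 383)]
cover [(0.78, [290.0, 186.0], 916)]
lever [(0.77, [272.0, 211.0], 344)]
lever_knob [(0.77, [275.0, 206.0], 404)]
bottle [(0.57, [371.0, 174.0], 1690)]
goblet [(0.71, [348.0, 239.0], 1663)]
bowl [(0.62, [219.0, 259.0], 1070)]
pliers [(0.59, [273.0, 207.0], 382), (0.58, [256.0, 179.0], 170)]
side {
[... 204 characters left out ...]
.86599485])}
box [(0.78, [262.0, 236.0], 8368), (0.31, [335.0, 240.0], 532)]
cover [(0.74, [284.0, 239.0], 2392)]
lever [(0.77, [233.0, 196.0], 512)]
lever_knob [(0.95, [231.0, 198.0], 557), (0.23, [280.0, 240.0], 2324)]
bottle [(0.92, [232.0, 321.0], 5211), (0.72, [205.0, 165.0], 853)]
goblet [(0.86, [143.0, 242.0], 2918)]
bowl [(0.85, [202.0, 166.0], 837)]
pliers [(0.61, [337.0, 237.0], 575)]
wrist {'vertical_fov': 65.70646984690485, 'cx': 260.8649641620458, 'cy': 192.34614623426026, 'position': array([ 0.30449318, -0.60633928,  0.37289852]), 'attitude': array([ 0.81421555, -0.1159941 ,  0.08052365, -0.56312906])}
box []
cover []
lever []
lever_knob []
bottle []
goblet []
bowl []
pliers []
```

View pics/a_scene.png

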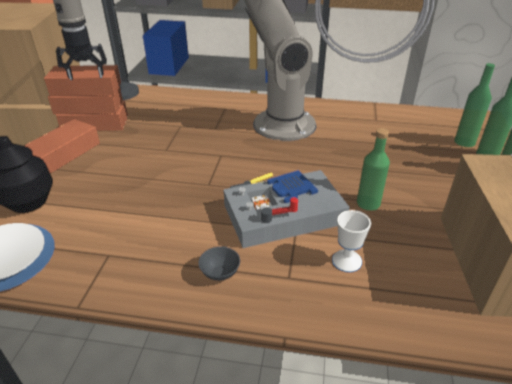

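View pics/a_side.png

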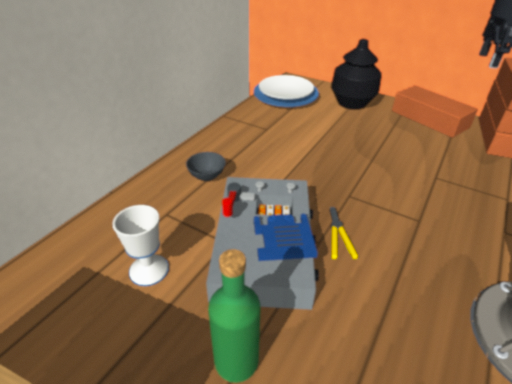

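The scene view shows the box around (285,208), the cover at (292,186), the lever knob at (294,204), the bottle at (373,180), the goblet at (350,240) and the bowl at (219,262). In the side view the pins are at (261,186) and (292,186), the knob at (228,205) and the cover at (285,238). Next I'll zoom in on both views to pick points.

```bash
python3 - <<'E'
from h import *
a=cv2.imread('pics/a_side.png')[165:315,195:330]; b=cv2.imread('pics/a_scene.png')[165:252,215:350]
a=cv2.resize(a,None,fx=4,fy=4,interpolation=cv2.INTER_CUBIC); b=cv2.resize(b,None,fx=4,fy=4,interpolation=cv2.INTER_CUBIC)
cv2.imwrite('pics/z1.png',a)
cv2.imwrite('pics/z2.png',b); print(a.shape,b.shape)
E
```

```text
(600, 540, 3) (348, 540, 3)
```

View pics/z1.png

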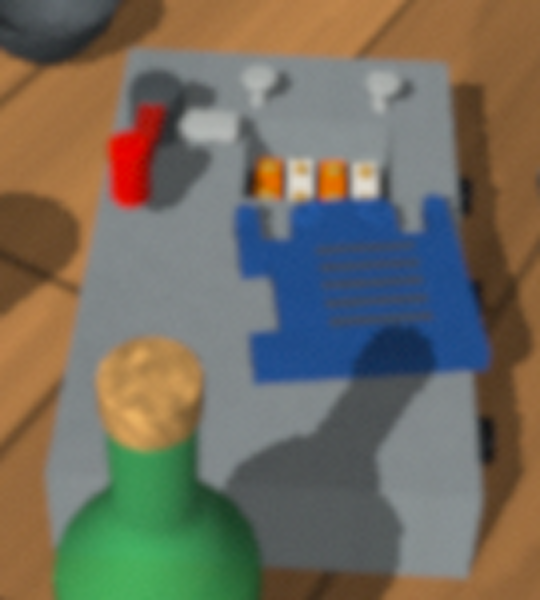

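View pics/z2.png

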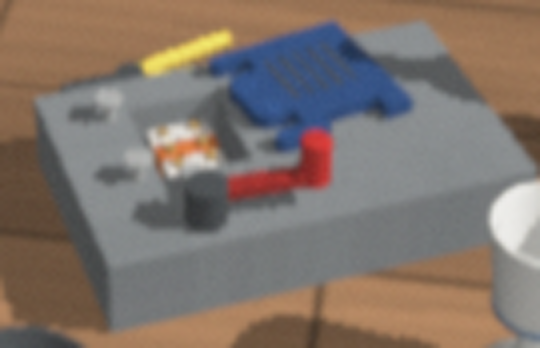

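In the side crop the deck corners are at (130,50), (447,64), (485,490) and (48,460), and the pin heads at (262,77) and (385,83). The cover is turned a little and shifted towards −y. The scene crop shows the same four corners.

```bash
cat > fit.py <<'E'
from h import *
from scipy.optimize import least_squares
S=bot.camera_info('side'); C=bot.camera_info('scene')
fs=lambda L:np.array(L)/4+[195,165]
fc=lambda L:np.array(L)/4+[215,165]
def place(p,L): 
    L=np.array(L,float); c,s=np.cos(p[2]),np.sin(p[2])
    return np.c_[L[:,0]*c-L[:,1]*s+p[0],L[:,0]*s+L[:,1]*c+p[1],L[:,2]+(p[3] if len(p)>3 else 0)]
def fit(Ls,us,Lc,uc,x0):
    f=lambda p:np.r_[(proj(S,place(p,Ls))-us).ravel(),(proj(C,place(p,Lc))-uc).ravel()]
    r=least_squares(f,x0,loss='soft_l1'); return r.x,f(r.x).reshape(-1,2)
E
cat > m1.py <<'E'
from fit import *
K=[[.145,.115,.06],[.145,-.075,.06],[-.165,-.075,.06],[-.165,.115,.06]]
P=[[.1,.035,.079],[.1,-.035,.079]]
us=fs([[130,50],[447,64],[485,490],[48,460],[262,75],[385,81]]); uc=fc([[110,268],[37,100],[425,22],[538,170]])
g=atz(S,us[:4].mean(0),.06); 
best=min((fit(K+P,us,K,uc,[g[0],g[1],a,0]) for a in (-3,-1.5,0,1.5)),key=lambda r:abs(r[1]).sum())
b=best[0]; print('box',b,np.degrees(b[2])); print(best[1].round(1).tolist())
h=.055
D=[[-h,h,.012],[-h,-h,.012],[h,-h,.012],[h,h,.012]]
us=fs([[255,380],[488,360],[440,198],[237,205]]); uc=fc([[408,98],[333,25],[212,60],[285,138]])
c,r=fit(D,us,D,uc,[b[0],b[1],b[2],.06]); print('cover',c,r.round(1).tolist())
ch,sh=np.cos(b[2]),np.sin(b[2]); Rb=np.array([[ch,sh],[-sh,ch]])
print('cover in box',Rb@(c[:2]-b[:2]),c[2]-b[2])
np.save('box.npy',b)
# knob: side top, scene top
f=lambda p:np.r_[proj(S,p)[0]-fs([[128,140]])[0],proj(C,p)[0]-fc([[316,137]])[0]]
k=least_squares(f,[b[0],b[1],.1]); kb=Rb@(k.x[:2]-b[:2]); print('knob',k.x,kb,k.cost, 'lever ang',np.arctan2(kb[1]-.09,-(kb[0]-.07)))
ko=place(b,[[.07,.165,.115],[-.005,.09,.115],[.067,0,.06]]); print('open, shut, home',ko)
for l,hh in [('bottle',.12),('goblet',.07),('bowl',.022),('pliers',.007)]:
    for cam,i in (('side',S),('scene',C)):
        s=bot.silhouettes(l,cam)
        if s: 
            p=atz(i,s[0]['location'],hh); print(l,cam,s[0]['score'],p.round(3),(Rb@(p[:2]-b[:2])).round(3))
E
python3 m1.py
```

```text
box [ 5.11933597e-01  4.47175737e-02 -1.08398729e+00  4.63481476e-04] -62.107896931263376
[[-0.0, -0.7], [0.3, -0.7], [0.1, 2.1], [-0.3, 3.3], [-0.4, -0.2], [-0.1, -0.3], [-0.4, 0.1], [-1.0, -0.4], [-0.5, -0.3], [-0.0, 0.3]]
cover [ 0.47216774  0.07966542 -0.93012915  0.05905519] [[-0.0, -1.4], [0.9, -0.2], [0.9, -0.1], [-1.0, 1.2], [2.2, 0.5], [1.0, -0.9], [-0.7, 0.1], [-0.4, 1.6]]
cover in box [-0.04949075 -0.01879738] 0.15385813853080632
knob [0.59452569 0.09408823 0.11647496] [-0.00499804  0.09609337] 0.06503272180701333 lever ang 0.08106893086666672
open, shut, home [[ 0.69051213  0.06003779  0.11546348]
 [ 0.58913927  0.09123944  0.11546348]
 [ 0.54327673 -0.01449904  0.06046348]]
bottle side 0.92 [0.436 0.311 0.12 ] [-0.271  0.058]
bottle scene 0.57 [0.447 0.296 0.12 ] [-0.253  0.06 ]
goblet side 0.86 [0.694 0.237 0.07 ] [-0.085  0.25 ]
goblet scene 0.71 [0.673 0.239 0.07 ] [-0.097  0.233]
bowl side 0.85 [ 0.794 -0.074  0.022] [0.237 0.194]
bowl scene 0.62 [ 0.75  -0.076  0.022] [0.218 0.154]
pliers side 0.61 [ 0.397 -0.034  0.007] [ 0.016 -0.138]
pliers scene 0.59 [0.505 0.026 0.007] [ 0.013 -0.014]
```

The box fit is consistent (deck at 0.0605, cover underside at 0.059, knob top at 0.116). Next I'll go above the knob with the tool aligned to the box and take a close look.

Request:
carry_out(
  moves=[
    [[0,0,-7.3],[58.5,-55.2,0],5],
    [[0,0,-7.3],[58.5,-55.2,0],5],
    [[0,0,-7.3],[58.5,-55.2,0],5],
    [[0,0,-7.3],[58.5,-55.2,0],5],
    [[0,0,-7.3],[58.5,-55.2,0],5],
  ],
)

```text
t: 2.38
eef_pos: [0.376, -0.3489, 0.2486]
tool_rot: [0.0, 0.97, 0.242, 0.0]
contact_force: [0.0, -0.1, 0.9]
gripper_width: 0.587
```

Request:
carry_out(
  moves=[
    [[0,0,0],[39.7,-28.9,0],5],
    [[0,0,0],[39.7,-28.9,0],5],
    [[0,0,0],[39.7,-28.9,0],5],
    [[0,0,0],[39.7,-28.9,0],5],
    [[0,0,0],[39.7,-28.9,0],5],
  ],
)

```text
t: 3.0
eef_pos: [0.5129, -0.0681, 0.2487]
tool_rot: [0.0, 0.97, 0.241, 0.0]
contact_force: [0.9, -0.4, -0.2]
gripper_width: 0.584
```

Request:
carry_out(
  moves=[
    [[0,0,0],[14.4,-10.5,0],5],
    [[0,0,0],[14.4,-10.5,0],5],
    [[0,0,0],[14.4,-10.5,0],5],
    [[0,0,0],[14.4,-10.5,0],5],
  ],
)

```text
t: 3.5
eef_pos: [0.5907, 0.0963, 0.2483]
tool_rot: [-0.001, 0.969, 0.245, 0.001]
contact_force: [-0.5, -0.1, -0.3]
gripper_width: 0.586
```

```bash
python3 - <<'E'
from h import *
o=bot.get_obs(); i=bot.camera_info('wrist'); im=bot.read_camera('wrist')
print(o['eef_pos'],o['contact_force'],i['position'],i['attitude'])
b=np.load('box.npy'); 
c,s=np.cos(b[2]),np.sin(b[2])
L=np.array([[.145,.115,.06],[.145,-.075,.06],[-.165,-.075,.06],[-.165,.115,.06],[.1,.035,.079],[.1,-.035,.079],[-.005,.09,.115],[.07,.09,.09]])
W=np.c_[L[:,0]*c-L[:,1]*s+b[0],L[:,0]*s+L[:,1]*c+b[1],L[:,2]]
uv=proj(i,W,True); print(uv.round(0).tolist())
big=cv2.resize(im[:,:,::-1],None,fx=1.5,fy=1.5,interpolation=cv2.INTER_CUBIC)
for p in uv: cv2.circle(big,tuple(int(x) for x in p*1.5),3,(0,255,0),1)
for l in ['cover','lever_knob','box']:
    for x in bot.silhouettes(l,'wrist')[:1]: print(l,x['score'],x['location'])
cv2.imwrite('pics/w1.png',big)
E
```

```text
[0.59071405 0.09627892 0.24833823] [-0.50986106 -0.06709095 -0.28147338] [0.65285401 0.12980281 0.37308732] [ 0.85050821 -0.11958136  0.07304602 -0.50695203]
[[396.0, 159.0], [373.0, 299.0], [146.0, 296.0], [125.0, 157.0], [358.0, 231.0], [350.0, 284.0], [266.0, 192.0], [340.0, 186.0]]
cover 0.72 [239.2, 265.4]
lever_knob 0.94 [320.6, 183.4]
box 0.81 [274.6, 199.1]
```

View pics/w1.png

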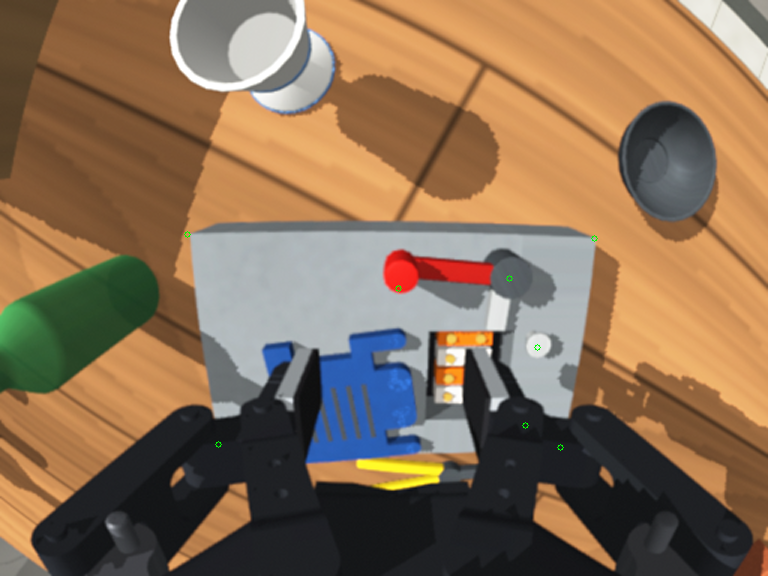

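The wrist view matches the box model: corners (190,235) and (595,240) and the pin head (538,346) line up with the projections. The knob at (401,268) sits a bit to +y of the shut position. I'll fit the lever angle and cover pose to the colour masks.

```bash
cat > lev.py <<'E'
from h import *
b=np.load('box.npy')
def W(L):
    c,s=np.cos(b[2]),np.sin(b[2]); L=np.atleast_2d(L)
    return np.c_[L[:,0]*c-L[:,1]*s+b[0],L[:,0]*s+L[:,1]*c+b[1],L[:,2]]
def toolxy(d): # box dx,dy ->
    return d
def hullmask(P,i,wr):
    m=np.zeros((384,512),np.uint8); uv=proj(i,P,wr)
    cv2.fillConvexPoly(m,cv2.convexHull(np.round(uv*16).astype(np.int32)),1,shift=4); return m
T=np.linspace(0,2*np.pi,24)
def levmask(a,i,wr):
    u=np.array([-np.cos(a),np.sin(a)]); k=np.array([.07,.09])+.075*u; n=np.array([-u[1],u[0]])
    cyl=np.array([[k[0]+.011*np.cos(t),k[1]+.011*np.sin(t),z] for t in T for z in (.078,.115)])
    m=hullmask(W(cyl),i,wr)
    p=np.array([.07,.09])+.02*u
    bar=np.array([[*(q+sg*.007*n),z] for q in (p,k) for sg in (1,-1) for z in (.078,.09)])
    return m|hullmask(W(bar),i,wr)
def red(im):
    h=cv2.cvtColor(im,cv2.COLOR_RGB2HSV); return (((h[...,0]<8)|(h[...,0]>172))&(h[...,1]>170)&(h[...,2]>70)).astype(np.uint8)
def lever(im,i,wr):
    r=red(im); L=W([.07,.09,.09]); c=proj(i,L,wr)[0]
    yy,xx=np.mgrid[:384,:512]; r&=(np.hypot(xx-c[0],yy-c[1])<110)
    s=[(lambda m:(m&r).sum()/max(1,(m|r).sum()))(levmask(a,i,wr)) for a in np.arange(-.1,1.7,.02)]
    j=int(np.argmax(s)); return -.1+.02*j,s[j],int(r.sum())
def covmask(p,i,wr):
    x,y,a=p; c,s=np.cos(a),np.sin(a)
    def pl(L,z): return W([[x+c*q[0]-s*q[1],y+s*q[0]+c*q[1],z] for q in L])
    out=np.zeros((384,512),np.uint8)
    h=.055
    poly=np.array([[-h,-h],[h,-h],[h,-.043],[.028,-.043],[.028,-.027],[h,-.027],[h,.027],[.028,.027],[.028,.043],[h,.043],[h,h],[.013,h],[.013,.04],[-.033,.04],[-.033,h],[-h,h]])
    for z in (.06,.066,.072):
        cv2.fillPoly(out,[np.round(proj(i,pl(poly,z),wr)*16).astype(np.int32)],1,shift=4)
    return out
def blue(im):
    h=cv2.cvtColor(im,cv2.COLOR_RGB2HSV); return ((abs(h[...,0].astype(int)-110)<14)&(h[...,1]>130)&(h[...,2]>40)).astype(np.uint8)
def cover(views,p0):
    from scipy.optimize import minimize
    obs=[]
    for im,i,wr in views:
        m=blue(im); c=proj(i,W([p0[0],p0[1],.066]),wr)[0]; yy,xx=np.mgrid[:384,:512]
        m&=(np.hypot(xx-c[0],yy-c[1])<(130 if wr else 60))
        ign=((im.max(2)<45)&(m==0)) if wr else np.zeros_like(m,bool); obs.append((m,~ign,i,wr))
    def f(p):
        e=0
        for m,v,i,wr in obs:
            k=covmask(p,i,wr); e+=1-(m&k&v).sum()/max(1,((m|k)&v).sum())
        return e/len(obs)
    q=np.array(p0,float); best=None
    for st in (.02,.006):
        sx=np.vstack([q]+[q+st*e for e in np.diag([1,1,5])]); r=minimize(f,q,method='Nelder-Mead',options=dict(initial_simplex=sx,xatol=2e-4,fatol=1e-4)); q=r.x
    return q,1-r.fun
E
cat > look.py <<'E'
import sys
from lev import *
V={}
for c in sys.argv[4:] or ['side','scene','wrist']:
    im,i=snap(c); V[c]=(im,i,c=='wrist'); print(c,'lever',lever(*V[c]))
p0=[float(x) for x in sys.argv[1:4]]
for c in V: 
    q,s=cover([V[c]],p0); print('cover',c,q.round(4),round(s,2))
if len(V)>1: q,s=cover(list(V.values()),p0); print('cover all',q.round(4),round(s,2))
o=bot.get_obs(); c,s=np.cos(b[2]),np.sin(b[2]); d=o['eef_pos'][:2]-b[:2]
print('t',o['t'],'tcp box',(d@[[c,-s],[s,c]]).round(4),o['eef_pos'][2].round(4),'F box',(o['contact_force'][:2]@np.array([[c,-s],[s,c]])).round(1),o['contact_force'][2].round(1))
Rt=rot(o['tool_rot']); print('tool x,y in box deg',[round(float(np.degrees(np.arctan2(Rt[1,k],Rt[0,k])-b[2])),1) for k in (0,1)],'tilt',Rt[:,2].round(3),'q',o['q'].round(2))
E
python3 look.py -.0495 -.0188 .154
```

```text
side lever (0.07999999999999999, np.float64(0.7019867549668874), 217)
scene lever (-0.020000000000000004, np.float64(0.43866171003717475), 118)
wrist lever (0.1, np.float64(0.7525150905432596), 1203)
cover side [-0.0439 -0.0193  0.1541] 0.84
cover scene [-0.0466 -0.0213  0.227 ] 0.58
cover wrist [-0.0469 -0.0188  0.1415] 0.78
cover all [-0.0461 -0.018   0.1222] 0.72
t 3.85 tcp box [-0.0026  0.0896] 0.2484 F box [ 0.1 -0.3] -0.2
tool x,y in box deg [90.0, -0.0] tilt [ 0.    -0.001 -1.   ] q [ 0.06  0.38 -0.4   1.73  0.17  1.07 -1.48]
```

Request:
carry_out(
  moves=[
    [[0,0,0],[0.8,-0.2,7],5],
    [[0,0,0],[0.8,-0.2,12],5],
    [[0,0,0],[0.8,-0.2,13.8],5],
    [[0,0,0],[0.8,-0.2,13.8],5],
    [[0,0,0],[0.8,-0.2,13.8],5],
  ],
  newtons=20,
)

```text
t: 4.47
eef_pos: [0.5978, 0.0963, 0.1127]
tool_rot: [0.0, 0.97, 0.241, 0.002]
contact_force: [-0.3, -0.2, 0.2]
gripper_width: 0.582
```

Request:
carry_out(
  moves=[
    [[0,0,0],[0,0,0],0.5],
    [[0,0,0],[0,0,0],0.5],
    [[0,0,0],[0,0,0],0.5],
    [[0,0,0],[0,0,0],0.5],
  ],
  newtons=20,
)

```text
t: 4.97
eef_pos: [0.5983, 0.0945, 0.1124]
tool_rot: [0.001, 0.971, 0.241, 0.002]
contact_force: [0.9, -3.3, 5.7]
gripper_width: 0.243
```

Request:
carry_out(
  moves=[
    [[0,0,0],[0.9,0.17,0],0.5],
    [[0,0,0],[1.82,0.41,0],0.5],
    [[0,0,0],[2.7,0.8,0],0.5],
    [[0,0,0],[3.48,1.27,0],0.5],
    [[0,0,0],[4.22,1.84,0],0.5],
  ],
)

```text
t: 5.6
eef_pos: [0.6422, 0.1026, 0.1123]
tool_rot: [-0.002, 0.97, 0.242, 0.001]
contact_force: [-3.6, 6.2, 6.6]
gripper_width: 0.245
```

```bash
python3 look.py -.0461 -.0188 .15 side
```

```text
side lever (0.56, np.float64(0.5165394402035624), 208)
cover side [-0.0461 -0.0192  0.1141] 0.83
t 5.65 tcp box [0.0104 0.1433] 0.1124 F box [-4.3  1.7] 4.9
tool x,y in box deg [90.1, 0.1] tilt [ 0.002  0.004 -1.   ] q [ 0.    0.61 -0.35  1.71  0.26  0.87 -1.54]
```

Request:
carry_out(
  moves=[
    [[0,0,0],[0.9,0.95,0],0.5],
    [[0,0,0],[1.6,2.2,0],0.5],
    [[0,0,0],[2.15,3.6,0],0.5],
    [[0,0,0],[2.4,5.1,0],0.5],
    [[0,0,0],[2.4,5.1,0],0.5],
  ],
)

```text
t: 6.28
eef_pos: [0.6961, 0.0794, 0.114]
tool_rot: [-0.007, 0.97, 0.245, 0.013]
contact_force: [25.4, 24.7, -15.0]
gripper_width: 0.21
```

```bash
python3 look.py -.0461 -.0188 .15 side
```

```text
side lever (1.3599999999999999, np.float64(0.6893203883495146), 291)
cover side [-0.0461 -0.0192  0.1141] 0.83
t 6.325 tcp box [0.0555 0.1789] 0.1139 F box [-9.4 33.3] -16.4
tool x,y in box deg [90.4, 0.4] tilt [ 0.022  0.019 -1.   ] q [ 0.04  0.67 -0.35  1.59  0.26  0.9  -1.47]
```

The fingers have drifted off the knob's edge, but the lever is at about 1.36. I'll open, lift and look.

Request:
carry_out(
  moves=[
    [[0,0,0],[0,0,0],5],
    [[0,0,0],[0,0,0],5],
    [[0,0,0],[0,0,-3],5],
    [[0,0,0],[0,0,-6],5],
    [[0,0,0],[0,0,-10],5],
  ],
)

```text
t: 6.95
eef_pos: [0.6862, 0.0642, 0.2106]
tool_rot: [0.0, 0.971, 0.241, -0.001]
contact_force: [0.5, 0.9, -0.5]
gripper_width: 0.59
```

```bash
python3 look.py -.0461 -.0188 .15
```

```text
side lever (1.3599999999999999, np.float64(0.7759036144578313), 332)
scene lever (1.4, np.float64(0.49372384937238495), 118)
wrist lever (1.3599999999999999, np.float64(0.8344072164948454), 1357)
cover side [-0.0454 -0.0191  0.1128] 0.83
cover scene [-0.0456 -0.0258  0.2649] 0.49
cover wrist [-0.0451 -0.0223  0.1973] 0.67
cover all [-0.0457 -0.0176  0.1611] 0.65
t 7.1 tcp box [0.0647 0.1653] 0.2133 F box [-0.  -0.1] -0.5
tool x,y in box deg [90.0, -0.0] tilt [ 0.005 -0.    -1.   ] q [ 0.06  0.56 -0.36  1.53  0.22  1.09 -1.43]
```

The lever is at 1.36 rad with the knob between the open fingers. I'll descend around it and nudge it to +x to reach full open.

Request:
carry_out(
  moves=[
    [[0,0,0],[0,-0.4,6],6],
    [[0,0,0],[0,-0.4,9.8],6],
    [[0,0,0],[0,1.2,9.8],6],
    [[0,0,0],[0,2.5,9.8],6],
    [[0,0,0],[0,2.5,9.8],6],
  ],
)

```text
t: 7.72
eef_pos: [0.7003, 0.0423, 0.114]
tool_rot: [0.0, 0.971, 0.241, 0.001]
contact_force: [-0.9, 0.7, 0.6]
gripper_width: 0.705
```

Request:
carry_out(
  moves=[
    [[0,0,0],[0,-0.4,0],6],
    [[0,0,0],[0,-0.4,-6],6],
    [[0,0,0],[0,-0.4,-12],6],
    [[0,0,0],[-10,-6,-12],6],
    [[0,0,0],[-10,-6,-12],6],
  ],
)

```text
t: 8.35
eef_pos: [0.5819, 0.05, 0.2346]
tool_rot: [0.001, 0.97, 0.242, 0.002]
contact_force: [-0.7, -0.1, 0.3]
gripper_width: 0.703
```

```bash
python3 look.py -.0461 -.0188 .15
```

```text
side lever (1.5799999999999998, np.float64(0.7832512315270936), 322)
scene lever (1.6199999999999999, np.float64(0.5046296296296297), 110)
wrist lever (1.5799999999999998, np.float64(0.8408956982911019), 1503)
cover side [-0.0457 -0.0194  0.1518] 0.83
cover scene [-0.0491 -0.0267  0.1986] 0.61
cover wrist [-0.0468 -0.0195  0.1536] 0.82
cover all [-0.0456 -0.0177  0.1614] 0.74
t 8.5 tcp box [0.0277 0.0629] 0.2337 F box [0.9 0.2] 0.9
tool x,y in box deg [90.1, 0.1] tilt [ 0.001 -0.002 -1.   ] q [ 0.13  0.37 -0.4   1.78  0.17  1.03 -1.42]
```

The lever is fully open (1.58). Before pushing the cover, I'll probe the bare deck to find the real fingertip height with the gripper wide open.

Request:
carry_out(
  moves=[
    [[0,0,0],[1.2,-8.8,0],8.5],
    [[0,0,0],[1.2,-8.8,5],8.5],
    [[0,0,0],[1.2,-8.8,11],8.5],
    [[0,0,0],[1.2,-8.8,14.4],8.5],
    [[0,0,0],[1.2,-8.8,14.4],8.5],
  ],
)

```text
t: 9.12
eef_pos: [0.5516, 0.1329, 0.0866]
tool_rot: [0.0, 0.97, 0.242, -0.002]
contact_force: [-0.4, -0.7, -0.0]
gripper_width: 0.992
```

Request:
carry_out(
  moves=[
    [[0,0,0],[0,0,0.5],8.5],
    [[0,0,0],[0,0,0.8],8.5],
    [[0,0,0],[0,0,0.8],8.5],
  ],
)

```text
t: 9.5
eef_pos: [0.5525, 0.1332, 0.0812]
tool_rot: [0.0, 0.97, 0.242, 0.001]
contact_force: [0.3, 0.0, 0.4]
gripper_width: 0.993
```

Request:
carry_out(
  moves=[
    [[0,0,0],[0,0,0.5],8.5],
    [[0,0,0],[0,0,0.5],8.5],
  ],
)

```text
t: 9.75
eef_pos: [0.5516, 0.133, 0.0751]
tool_rot: [0.0, 0.97, 0.242, -0.0]
contact_force: [-0.5, -0.4, 1.3]
gripper_width: 0.995
```

Request:
carry_out(
  moves=[
    [[0,0,0],[0,0,0.5],8.5],
    [[0,0,0],[0,0,0.5],8.5],
  ],
)

```text
t: 10.0
eef_pos: [0.5514, 0.1331, 0.0698]
tool_rot: [0.0, 0.97, 0.242, -0.0]
contact_force: [-0.1, 0.8, 0.5]
gripper_width: 0.995
```

Request:
carry_out(
  moves=[
    [[0,0,0],[0,0,0.4],8.5],
    [[0,0,0],[0,0,0.4],8.5],
  ],
)

```text
t: 10.25
eef_pos: [0.5516, 0.1331, 0.066]
tool_rot: [0.0, 0.97, 0.242, -0.0]
contact_force: [0.7, -0.6, 0.3]
gripper_width: 0.993
```

Tip geometry is confirmed: wide open, the tips stay clear of the deck at TCP z 0.066. The −y side of the cover is inside the minimum reach. So I'll press two fingertips on the cover top, drag it to square it up and shift it to +y, then push it home from behind.

Request:
carry_out(
  moves=[
    [[0,0,0],[0,0,-5],5],
    [[0,0,-8.8],[-5,0.7,-6],5],
    [[0,0,-8.8],[-9.6,1.3,-6],5],
    [[0,0,-8.8],[-9.6,1.3,-2.9],5],
    [[0,0,-8.8],[-9.6,1.3,-2.9],5],
  ],
)

```text
t: 10.88
eef_pos: [0.4717, 0.0761, 0.0943]
tool_rot: [-0.0, 0.949, 0.315, -0.002]
contact_force: [0.2, 0.9, -0.5]
gripper_width: 0.586
```

Request:
carry_out(
  moves=[
    [[0,0,0],[0,0,0.4],5],
    [[0,0,0],[0,0,0.7],5],
    [[0,0,0],[0,0,0.7],5],
  ],
)

```text
t: 11.25
eef_pos: [0.4734, 0.077, 0.0884]
tool_rot: [-0.0, 0.949, 0.316, 0.0]
contact_force: [0.5, 0.2, -0.2]
gripper_width: 0.585
```

Request:
carry_out(
  moves=[
    [[0,0,0],[0,0,0.3],5],
    [[0,0,0],[0,0,0.3],5],
  ],
)

```text
t: 11.5
eef_pos: [0.4736, 0.0769, 0.086]
tool_rot: [0.0, 0.949, 0.315, 0.0]
contact_force: [-1.9, 0.3, 7.8]
gripper_width: 0.585
```

Request:
carry_out(
  moves=[
    [[0,0,0],[0,0,0.15],5],
    [[0,0,0],[0,0,0.15],5],
  ],
)

```text
t: 11.75
eef_pos: [0.4736, 0.077, 0.0859]
tool_rot: [0.001, 0.949, 0.315, 0.0]
contact_force: [-7.2, -2.3, 27.7]
gripper_width: 0.586
```

Request:
carry_out(
  moves=[
    [[0,0,1.8],[0.32,0.45,-0.06],5],
    [[0,0,3.6],[0.64,0.9,-0.06],5],
    [[0,0,5.4],[0.96,1.36,-0.06],5],
    [[0,0,7.2],[1.28,1.8,-0.06],5],
    [[0,0,8.8],[1.6,2.27,-0.06],5],
  ],
)

```text
t: 12.38
eef_pos: [0.4979, 0.0702, 0.0859]
tool_rot: [-0.0, 0.97, 0.242, -0.001]
contact_force: [-11.9, 4.1, 24.2]
gripper_width: 0.583
```

```bash
python3 look.py -.0261 -.005 .05
```

```text
side lever (1.5799999999999998, np.float64(0.7851851851851852), 321)
scene lever (1.6199999999999999, np.float64(0.5069767441860465), 109)
wrist lever (1.64, np.float64(0.8122270742358079), 1614)
cover side [-0.0276 -0.0008  0.0246] 0.67
cover scene [-0.0301 -0.0104  0.0113] 0.49
cover wrist [-0.0287 -0.0003 -0.    ] 0.79
cover all [-0.0285 -0.0001  0.0007] 0.65
t 12.525 tcp box [-0.0284  0.0001] 0.086 F box [-6.8 -6.7] 21.1
tool x,y in box deg [90.1, 0.1] tilt [-0.001  0.001 -1.   ] q [ 0.06  0.46 -0.39  2.07  0.28  0.66 -1.6 ]
```

The drag works: the cover is now at (−28.5, 0) mm with 0 yaw. I'll keep dragging along +x.

Request:
carry_out(
  moves=[
    [[0,0,0],[0,1.2,0],5],
    [[0,0,0],[0,2.6,0],5],
    [[0,0,0],[0,4.0,0],5],
    [[0,0,0],[0,5.4,0],5],
    [[0,0,0],[0,6.5,0],5],
  ],
)

```text
t: 13.15
eef_pos: [0.5313, 0.0134, 0.086]
tool_rot: [-0.001, 0.97, 0.243, 0.002]
contact_force: [-3.8, 8.0, 13.4]
gripper_width: 0.582
```

```bash
python3 look.py .035 0 0; python3 - <<'E'
import cv2
from h import *
cv2.imwrite('pics/w2.png',cv2.resize(bot.read_camera('wrist')[:,:,::-1],None,fx=1.5,fy=1.5))
E
```

```text
side lever (1.5799999999999998, np.float64(0.7950617283950617), 325)
scene lever (1.6199999999999999, np.float64(0.5162790697674419), 111)
wrist lever (1.6199999999999999, np.float64(0.8400597907324364), 1223)
cover side [0.0363 0.0044 0.0197] 0.68
cover scene [ 0.0386 -0.0051  0.0411] 0.45
cover wrist [ 0.0379  0.002  -0.0027] 0.81
cover all [0.0387 0.0017 0.0087] 0.64
t 13.3 tcp box [0.0384 0.0024] 0.086 F box [-2.   1.3] 10.9
tool x,y in box deg [90.1, 0.1] tilt [ 0.004  0.002 -1.   ] q [ 0.17  0.49 -0.38  2.01  0.28  0.69 -1.47]
```

View pics/w2.png

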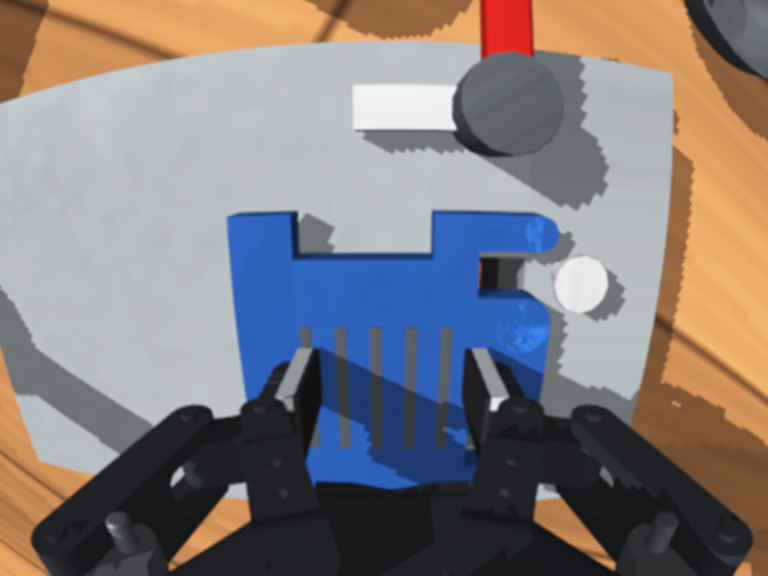

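The slots line up with the pins (slot centre at row 273, pin head at row 283, the difference being parallax). I'll drag the last stretch with a small −y trim.

Request:
carry_out(
  moves=[
    [[0,0,0],[-0.1,0.6,0],5],
    [[0,0,0],[-0.17,1.2,0],5],
    [[0,0,0],[-0.17,1.8,0],5],
    [[0,0,0],[-0.17,2.4,0],5],
    [[0,0,0],[-0.17,2.9,0],5],
  ],
)

```text
t: 13.98
eef_pos: [0.5432, -0.0126, 0.086]
tool_rot: [-0.001, 0.97, 0.243, 0.002]
contact_force: [-4.4, 7.4, 12.2]
gripper_width: 0.588
```

```bash
python3 look.py .064 0 0
```

```text
side lever (1.5799999999999998, np.float64(0.7906403940886699), 325)
scene lever (1.6199999999999999, np.float64(0.5092592592592593), 111)
wrist lever (1.6199999999999999, np.float64(0.88259526261586), 918)
cover side [ 0.0525  0.0037 -0.0106] 0.71
cover scene [ 0.0498 -0.0044  0.1109] 0.45
cover wrist [ 0.051   0.0019 -0.0019] 0.78
cover all [0.0529 0.0005 0.0425] 0.64
t 14.125 tcp box [0.0661 0.0007] 0.086 F box [-4.4  0.6] 12.0
tool x,y in box deg [90.2, 0.2] tilt [ 0.003  0.002 -1.   ] q [ 0.21  0.5  -0.38  1.98  0.28  0.7  -1.42]
```

```bash
python3 - <<'E'
from lev import *
im,i=snap('wrist'); big=cv2.resize(im[:,:,::-1],None,fx=1.5,fy=1.5,interpolation=cv2.INTER_CUBIC)
k=covmask([.051,.0019,-.0019],i,True); cs,_=cv2.findContours(k,0,2); cv2.drawContours(big,[(c*1.5).astype(int) for c in cs],-1,(0,255,0),1)
for z in (.06,.075,.079):
    r=.010 if z>.07 else .005
    uv=proj(i,W([[.1+r*np.cos(t),.035+r*np.sin(t),z] for t in T]),True); cv2.polylines(big,[(uv*1.5).astype(int)],True,(0,0,255),1)
s,j=snap('side'); a=cv2.resize(s[170:270,230:330,::-1],(360,360),interpolation=cv2.INTER_CUBIC)
out=np.zeros((576,800,3),np.uint8); out[:360,:360]=a; out[:,360:]=big[:,240:680]; cv2.imwrite('pics/w3.png',out)
E
```

```text
(no output)
```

View pics/w3.png

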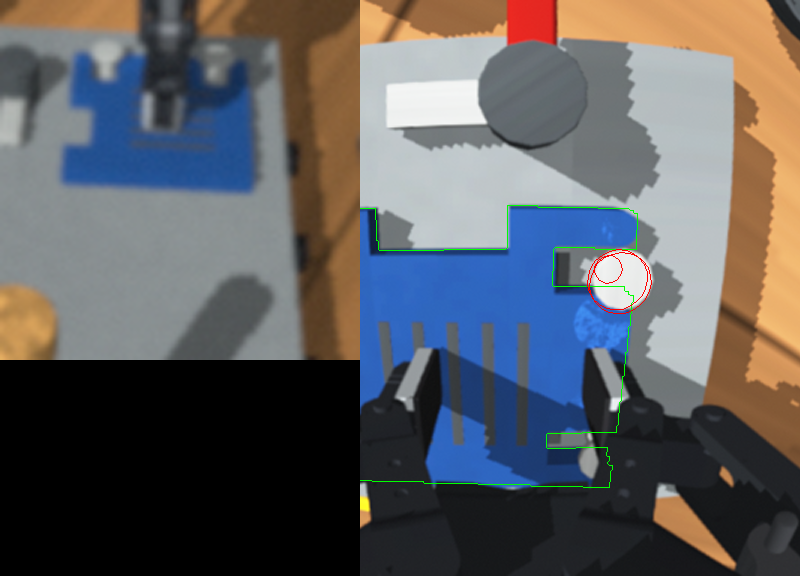

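The pins have entered the mouths: pin at (608,268), slot rows 248–287. But the fingers slipped while the cover stayed at x≈51. I'll push from behind with both fingers spread along box y, which needs a 90° turn of the tool.

Request:
carry_out(
  moves=[
    [[0,0,0],[0,0,-3],5],
    [[0,0,-10],[0,-3,-5],8.5],
    [[0,0,-20],[0,-7,-5],8.5],
    [[0,0,-30],[0,-11.1,-5],8.5],
    [[0,0,-40],[0,-11.1,-5],8.5],
  ],
)

```text
t: 14.85
eef_pos: [0.4886, 0.0857, 0.1348]
tool_rot: [-0.0, 0.826, 0.564, 0.0]
contact_force: [0.9, -1.4, -0.3]
gripper_width: 0.993
```

Request:
carry_out(
  moves=[
    [[0,0,-10],[0,0,0],8.5],
    [[0,0,-20],[0,0,0],8.5],
    [[0,0,-30],[0,0,0],8.5],
    [[0,0,-40],[0,0,0],8.5],
    [[0,0,-50],[0,0,0],8.5],
  ],
)

```text
t: 15.48
eef_pos: [0.4901, 0.0822, 0.1344]
tool_rot: [0.0, 0.513, 0.858, -0.0]
contact_force: [-0.1, -0.2, 0.1]
gripper_width: 0.992
```

```bash
python3 look.py .051 0.002 0
```

```text
side lever (1.5799999999999998, np.float64(0.7832512315270936), 322)
scene lever (1.6199999999999999, np.float64(0.5162790697674419), 111)
wrist lever (1.68, np.float64(0.18098818474758324), 337)
cover side [0.0547 0.0029 0.0066] 0.79
cover scene [ 0.0518 -0.0057  0.0593] 0.55
cover wrist [ 0.0524  0.0018 -0.0011] 0.89
cover all [0.0528 0.0025 0.0065] 0.74
t 15.625 tcp box [-0.0433 -0.0019] 0.1343 F box [-1.1 -0. ] -0.2
tool x,y in box deg [179.9, 89.9] tilt [-0.  0. -1.] q [ 0.36  0.45 -0.8   2.04  0.44  0.83 -0.21]
```

Request:
carry_out(
  moves=[
    [[0,0,0],[0,0.2,4],8.5],
    [[0,0,0],[0,0.2,6.8],8.5],
    [[0,0,0],[-1.5,0.2,6.8],8.5],
    [[0,0,0],[-2.6,0.2,6.8],8.5],
    [[0,0,0],[-3.4,0.2,6.8],8.5],
  ],
)

```text
t: 16.25
eef_pos: [0.5081, 0.0525, 0.0666]
tool_rot: [0.0, 0.516, 0.856, 0.0]
contact_force: [-0.7, 0.9, -0.7]
gripper_width: 0.996
```

Request:
carry_out(
  moves=[
    [[0,0,0],[-0.2,0,0],8.5],
    [[0,0,0],[-0.4,0,0],8.5],
  ],
)

```text
t: 16.5
eef_pos: [0.5094, 0.05, 0.0666]
tool_rot: [-0.0, 0.515, 0.857, 0.0]
contact_force: [-1.8, 2.1, 0.5]
gripper_width: 0.995
```

```bash
python3 look.py .055 0.002 0 wrist side
```

```text
wrist lever (1.26, np.float64(0.07245222929936306), 185)
side lever (1.5799999999999998, np.float64(0.7925925925925926), 324)
cover wrist [ 0.0615  0.0015 -0.0029] 0.97
cover side [ 0.0618  0.0063 -0.0232] 0.34
cover all [ 0.0616  0.0008 -0.0098] 0.65
t 16.6 tcp box [-0.0056  0.0003] 0.0666 F box [-1.1 -0.6] 0.9
tool x,y in box deg [180.1, 90.1] tilt [ 0.  0. -1.] q [ 0.34  0.57 -0.71  2.04  0.56  0.72 -0.23]
```

The cover slides on at low force and is now at x=61.5. Next come the last 5–6 mm.

Request:
carry_out(
  moves=[
    [[0,0,0],[-0.2,0,0],8.5],
    [[0,0,0],[-0.4,0,0],8.5],
    [[0,0,0],[-0.5,0,0],8.5],
    [[0,0,0],[-0.5,0,0],8.5],
  ],
)

```text
t: 17.1
eef_pos: [0.5122, 0.0453, 0.0665]
tool_rot: [0.0, 0.515, 0.857, 0.0]
contact_force: [-0.5, 2.4, 1.2]
gripper_width: 0.996
```

Request:
carry_out(
  moves=[
    [[0,0,0],[-0.1,0,0],8.5],
    [[0,0,0],[-0.1,0,0],8.5],
  ],
)

```text
t: 17.35
eef_pos: [0.5126, 0.0444, 0.0665]
tool_rot: [0.0, 0.515, 0.857, 0.0]
contact_force: [-1.7, 1.6, 0.4]
gripper_width: 0.998
```

```bash
python3 look.py .066 0.001 0 wrist
```

```text
wrist lever (1.3599999999999999, np.float64(0.13468711147948612), 325)
cover wrist [ 0.068   0.0015 -0.002 ] 0.97
t 17.4 tcp box [0.0006 0.0004] 0.0665 F box [-1.8  0.6] 0.8
tool x,y in box deg [180.1, 90.1] tilt [ 0.  0. -1.] q [ 0.35  0.58 -0.71  2.04  0.56  0.72 -0.22]
```

Request:
carry_out(
  moves=[
    [[0,0,0],[-0.1,0,0],8.5],
    [[0,0,0],[-0.15,0,0],8.5],
    [[0,0,0],[-0.15,0,0],8.5],
  ],
)

```text
t: 17.77
eef_pos: [0.5132, 0.043, 0.0664]
tool_rot: [0.0, 0.515, 0.857, 0.0]
contact_force: [-0.5, 1.8, 1.2]
gripper_width: 0.997
```

Request:
carry_out(
  moves=[
    [[0,0,0],[-0.1,0,0],8.5],
    [[0,0,0],[-0.1,0,0],8.5],
  ],
)

```text
t: 18.02
eef_pos: [0.5133, 0.0427, 0.0664]
tool_rot: [-0.0, 0.515, 0.857, 0.0]
contact_force: [-2.2, 5.2, 2.4]
gripper_width: 0.992
```

Request:
carry_out(
  moves=[
    [[0,0,0],[-0.1,0,0],8.5],
    [[0,0,0],[-0.1,0,0],8.5],
  ],
)

```text
t: 18.27
eef_pos: [0.5133, 0.0427, 0.0664]
tool_rot: [-0.001, 0.515, 0.857, 0.0]
contact_force: [-3.2, 6.6, 2.2]
gripper_width: 0.995
```

```bash
python3 look.py .067 0.001 0 wrist
```

```text
wrist lever (1.38, np.float64(0.15274261603375527), 364)
cover wrist [0.0697 0.0016 0.0011] 0.97
t 18.325 tcp box [0.0024 0.0003] 0.0664 F box [-6.6  0.7] 2.6
tool x,y in box deg [180.1, 90.1] tilt [-0.001  0.002 -1.   ] q [ 0.36  0.58 -0.71  2.04  0.56  0.73 -0.21]
```

The cover is against the stop: force rises and it no longer moves. I'll back off, lift, close the fingers and go to the +x side of the knob.

Request:
carry_out(
  moves=[
    [[0,0,0],[2,0,0],8.5],
    [[0,0,0],[2.5,0,-5],8.5],
    [[0,0,0],[1,0,-10],0],
    [[0,0,0],[-3,6,-10],0],
    [[0,0,0],[-7,11,-10],0],
  ],
)

```text
t: 18.95
eef_pos: [0.6353, 0.0309, 0.1677]
tool_rot: [0.002, 0.516, 0.857, -0.0]
contact_force: [0.4, 0.1, 0.5]
gripper_width: 0.372
```

Request:
carry_out(
  moves=[
    [[0,0,0],[-3.5,5,0],0],
    [[0,0,0],[-3.5,5,0],0],
    [[0,0,0],[-3.5,5,0],0],
  ],
)

```text
t: 19.32
eef_pos: [0.693, 0.025, 0.1656]
tool_rot: [-0.001, 0.515, 0.857, -0.001]
contact_force: [-0.2, -0.0, -0.3]
gripper_width: -0.004
```

```bash
python3 look.py .067 0.001 0
```

```text
side lever (1.5799999999999998, np.float64(0.7832512315270936), 322)
scene lever (1.6199999999999999, np.float64(0.5069767441860465), 109)
wrist lever (1.5799999999999998, np.float64(0.6647319904404233), 2068)
cover side [0.0697 0.0038 0.0209] 0.85
cover scene [ 0.0693 -0.0052  0.0531] 0.31
cover wrist [ 0.0675  0.0014 -0.0084] 0.83
cover all [ 0.068   0.0012 -0.0086] 0.66
t 19.475 tcp box [0.1014 0.1507] 0.1666 F box [-0.2  0.6] 0.7
tool x,y in box deg [180.1, 90.1] tilt [-0.001 -0.001 -1.   ] q [ 0.35  0.69 -0.72  1.54  0.49  1.1  -0.  ]
```

Request:
carry_out(
  moves=[
    [[0,0,0],[-0.6,1.1,3],0],
    [[0,0,0],[-0.6,1.1,5.4],0],
    [[0,0,0],[1.3,1.2,5.4],0],
    [[0,0,0],[3.3,0.9,5.4],0],
    [[0,0,0],[5.3,0,5.4],0],
  ],
)

```text
t: 20.1
eef_pos: [0.6683, 0.0742, 0.1137]
tool_rot: [0.001, 0.515, 0.857, 0.001]
contact_force: [0.8, -3.9, -3.3]
gripper_width: 0.001
```

Request:
carry_out(
  moves=[
    [[0,0,0],[0.8,-0.8,0],0],
    [[0,0,0],[1.5,-1.6,0],0],
    [[0,0,0],[2.1,-2.5,0],0],
    [[0,0,0],[2.1,-2.5,0],0],
  ],
)

```text
t: 20.6
eef_pos: [0.636, 0.0792, 0.1126]
tool_rot: [-0.0, 0.515, 0.857, -0.0]
contact_force: [0.5, 0.0, -0.3]
gripper_width: 0.003
```

```bash
python3 look.py .067 0.001 0
```

```text
side lever (0.54, np.float64(0.7310704960835509), 285)
scene lever (0.52, np.float64(0.24822695035460993), 70)
wrist lever (0.5, np.float64(0.4338270425226947), 1818)
cover side [0.0697 0.0038 0.0209] 0.86
cover scene [ 0.0652 -0.0016  0.08  ] 0.54
cover wrist [ 0.0681  0.0017 -0.0007] 0.8
cover all [0.0687 0.0024 0.0062] 0.72
t 20.75 tcp box [0.0278 0.1264] 0.1122 F box [-0.2  0. ] -0.1
tool x,y in box deg [180.1, 90.1] tilt [-0.001  0.    -1.   ] q [ 0.28  0.68 -0.72  1.71  0.53  0.95 -0.15]
```

Request:
carry_out(
  moves=[
    [[0,0,0],[-1,0,0],0],
    [[0,0,0],[-1,0,-5],0],
    [[0,0,0],[2.5,3.9,-5],0],
    [[0,0,0],[2.6,3.9,-2],0],
    [[0,0,0],[2.6,3.9,0],0],
  ],
)

```text
t: 21.38
eef_pos: [0.659, 0.1199, 0.1108]
tool_rot: [-0.0, 0.515, 0.857, -0.001]
contact_force: [-0.3, -0.5, 0.1]
gripper_width: -0.002
```

Request:
carry_out(
  moves=[
    [[0,0,0],[0,-1.2,0],0],
    [[0,0,0],[0.2,-2.2,0],0],
    [[0,0,0],[0.4,-3.2,0],0],
    [[0,0,0],[0.6,-4.1,0],0],
    [[0,0,0],[0.6,-4.5,0],0],
  ],
)

```text
t: 22.0
eef_pos: [0.6163, 0.1046, 0.1132]
tool_rot: [0.0, 0.515, 0.857, 0.0]
contact_force: [1.7, 2.7, -0.1]
gripper_width: -0.001
```

```bash
python3 look.py .067 0.001 0
```

```text
side lever (0.07999999999999999, np.float64(0.69), 210)
scene lever (-0.1, np.float64(0.09022556390977443), 24)
wrist lever (0.07999999999999999, np.float64(0.49065685164212913), 1733)
cover side [0.0697 0.0034 0.0245] 0.85
cover scene [ 0.0673 -0.0032  0.083 ] 0.52
cover wrist [0.0686 0.002  0.0023] 0.69
cover all [ 0.0683  0.0012 -0.017 ] 0.68
t 22.15 tcp box [-0.0032  0.1199] 0.1125 F box [-0.2  0.6] 0.4
tool x,y in box deg [180.0, 90.0] tilt [-0.    -0.001 -1.   ] q [ 0.25  0.66 -0.72  1.75  0.53  0.94 -0.21]
```

Lever at about 0.08. I'll push on to the stop, watching the force.

Request:
carry_out(
  moves=[
    [[0,0,0],[0,-0.2,0],0],
    [[0,0,0],[0,-0.4,0],0],
    [[0,0,0],[0,-0.4,0],0],
  ],
)

```text
t: 22.52
eef_pos: [0.613, 0.1026, 0.1124]
tool_rot: [0.0, 0.515, 0.857, -0.0]
contact_force: [1.4, 0.5, 1.0]
gripper_width: -0.001
```

Request:
carry_out(
  moves=[
    [[0,0,0],[0,-0.2,0],0],
    [[0,0,0],[0,-0.3,0],0],
    [[0,0,0],[0,-0.3,0],0],
  ],
)

```text
t: 22.9
eef_pos: [0.6122, 0.1022, 0.1127]
tool_rot: [0.001, 0.515, 0.857, 0.002]
contact_force: [8.1, 2.8, -3.2]
gripper_width: -0.002
```

The lever is on its stop at 8.5 N with no further travel. Retreating.

Request:
carry_out(
  moves=[
    [[0,0,0],[0,1.5,0],0],
    [[0,0,0],[0,2,-3],0],
    [[0,0,0],[0,2,-9],0],
    [[0,0,0],[0,2,-13],0],
    [[0,0,0],[0,2,-13],0],
  ],
)

```text
t: 23.52
eef_pos: [0.6297, 0.1116, 0.2459]
tool_rot: [0.002, 0.515, 0.857, 0.002]
contact_force: [0.6, -0.3, 0.4]
gripper_width: 0.001
```

```bash
python3 look.py .067 0.001 0; python3 - <<'E'
from lev import *
im,i=snap('wrist'); s,j=snap('side')
a=cv2.resize(s[130:384,110:364,::-1],(400,400),interpolation=cv2.INTER_CUBIC)
out=np.zeros((400,800,3),np.uint8); out[:,:400]=a; out[:300,400:]=cv2.resize(im[:,:,::-1],(400,300)); cv2.imwrite('pics/fin.png',out)
a0=cv2.imread('pics/a_side.png')[:,:,::-1]; d=np.abs(a0.astype(int)-s).max(2)>60
for n,(u,v,r) in dict(bottle=(235,330,30),goblet=(143,242,30),bowl=(206,165,18),pliers=(340,235,18)).items(): print(n,'changed px',d[v-r:v+r,u-r:u+r].sum())
E
```

```text
side lever (0.0, np.float64(0.7062937062937062), 207)
scene lever (-0.1, np.float64(0.42857142857142855), 114)
wrist lever (0.04000000000000001, np.float64(0.7718773373223635), 1096)
cover side [ 0.0702  0.0035 -0.0036] 0.84
cover scene [ 0.0665 -0.0069  0.0723] 0.53
cover wrist [ 0.0677  0.0018 -0.0115] 0.83
cover all [ 0.0677  0.0027 -0.0103] 0.72
t 23.675 tcp box [-0.0038  0.1327] 0.241 F box [ 0.2 -0.3] 0.0
tool x,y in box deg [180.1, 90.1] tilt [-0.003 -0.001 -1.   ] q [ 0.29  0.54 -0.8   1.62  0.41  1.16 -0.12]
bottle changed px 0
goblet changed px 0
bowl changed px 78
pliers changed px 29
```

View pics/fin.png

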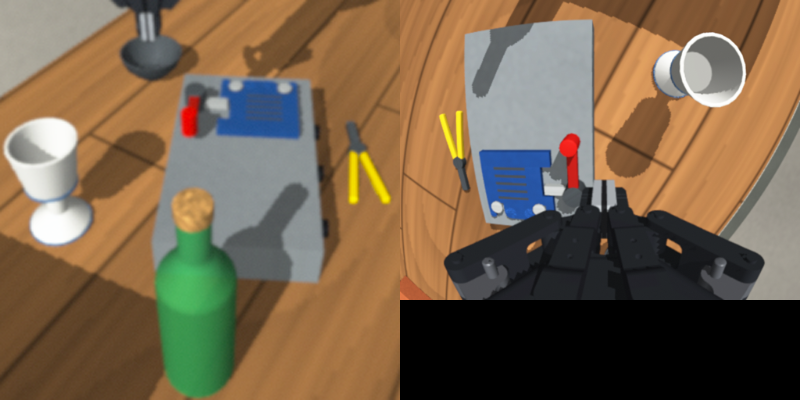

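The final picture shows the pins at the slot ends, the nose in the notch, the lever shut, and the bottle, goblet, bowl and pliers in place. The changed pixels near the bowl are the gripper in front of it. Handing in.

```bash
python3 -c "
from station import bot
print(bot.hand_in())"
```

```text
the job is handed in; nothing more can be done
None
```

I swung the lever fully open, slid the cover home on both pins and shut the lever so its nose sits in the notch. The job is handed in at about 24 s of the 72 s; no verdict is reported.

**How it went:**
- **Opening the lever:** I gripped the knob and followed its arc. The fingers slipped off at about 1.36 rad, so I nudged it on to about 1.58.
- **Cover:** its −y side was too close to the robot to reach. I pressed two fingertips on top and dragged it square and sideways. They slipped at x ≈ 51 mm, so I pushed it from behind with both fingers until it stopped on the pins (about 7 N, no more travel).
- **Closing the lever:** I pushed it with closed fingers until it hit its stop at about 8.5 N.

**Last checks:**
- **Cover position:** the wrist camera puts it at (67.7, 1.8) mm with −0.01 rad of yaw; home is (67, 0).
- **Lever angle:** it reads 0.00 to 0.04 rad from the side and wrist cameras.
- **Other objects:** the bottle and goblet pixels are unchanged. The bowl and pliers look in place, but I did not measure them. The gripper overlaps the bowl in the side view, and a few pixels changed near the pliers.
- **Contact:** the gripper is clear of everything, with force near zero.

**Disagreement:** the scene camera fit poorly all along (overlap about 0.5). It gave the cover a yaw of 0.07 rad and y of −7 mm, both just outside the limits. It also read the lever as −0.1 rad. I trusted the other two cameras and the force stops instead. The side camera read the cover's x at 70.2 mm, which is within tolerance.

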